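Draw the hopper gate and empty the model-atom balls into the tray

TASK

The four model-atom balls wait in the green hopper behind its slide gate. Set the blue tray upright on the table so that the mouth of the chute ends over its inside, and let go of it; then draw the gate (red handle) right out to its end stop so that all four balls run down into the tray. Leave the gate fully out, the tray standing there with the balls in it, and the other things on the table where they are.

Things in the scene. Friction and masses are not known exactly. Their poses are not given: they have to be found in the camera images.
- hopper: Green sheet-metal hopper on an aluminium stand, fixed, middle left of the table. Origin on the table below the gate, z up. Own -x (about to the robot): the gate's way out. Own -y (about to the robot's right): the way its trough (46 mm wide inside, falling 8 degrees) and chute discharge. Foot x +-65, y 15 to 165 mm, 8 mm thick. Back sheet (x 28 mm) and end sheet (y 185 mm) are upright.
- chute_mouth (a point): Middle of the trough floor's lower end, where balls roll off: x 0, y -110, z 90 mm in the hopper's frame, axes as the hopper's. The chute's underside there is at z 84 mm, its side walls (56 mm over all) reach z 118 mm. The table below it is free from own y 15 mm outwards.
- hopper_rim (a point): Middle of the hopper's front rim bar (8 mm thick), x -108, y 55, z 300 mm in the hopper's frame; the bar runs along own y from -75 to 185 mm. From it the front sheet slopes down and back to x -28, z 165 mm, above the gate's handle. The end sheet over the chute slopes likewise from the rim at y -75 to y -8 mm.
- gate (a joint): How far the slide gate is drawn out, m: 0 shut, 0.058 at its end stop (starts 0 to 0.008). It moves level along the hopper's own -x with about 4 N of friction and stays where it is left. Balls begin to pass at about 0.04.
- gate_handle (a point): Centre of the gate's red handle: upright block 50 mm long (own x), 16 mm thick (own y; rounded front end 22 mm), 40 mm high, both sides free. It is 130 mm above the table and, shut, 73 mm from the hopper's origin along own -x; axes as the hopper's. The rim overhangs it: no room for a gripper straight down; one leaning 28 to 42 degrees back to own -x fits.
- tray: Blue plastic open tray, loose, 0.2 kg, 130 mm (own x) by 150 mm (own y), 65 mm high, walls 8 mm, floor 8 mm. Origin at the centre of its underside, z up. It starts on the right of the table, empty.
- tray_grip (a point): Centre of the tray's grip tab, an upright tab 10 mm thick (own x), 60 mm wide (own y), rising above the middle of the tray's own -x wall from z 60 to 90 mm; the point is at x -62, y 0, z 75 mm in the tray's frame. Axes as the tray's.
- tape: Grey roll of tape lying flat, 107 mm across, 50 mm high, loose; a bystander in the middle of the table near the robot. Origin centre of underside.
- boss: Dark rusty cast clamp boss with screws, 55x76x29 mm, lying loose; a bystander at the robot's side of the table, right of the middle. Origin centre of underside.
- steel_weight: Small steel block 30x46x24 mm, loose; a bystander at the left. Origin centre of underside.
- ball_1_center (a point): Centre of the red model-atom ball, 40 mm across, 30 g, loose; first in the queue behind the gate in the trough at the start.
- ball_2_center (a point): Centre of the white model-atom ball, 40 mm across, 30 g, loose; second in the queue behind the gate in the trough at the start.
- ball_3_center (a point): Centre of the black model-atom ball, 40 mm across, 30 g, loose; third in the queue behind the gate in the trough at the start.
- ball_4_center (a point): Centre of the yellow model-atom ball, 40 mm across, 30 g, loose; last in the queue behind the gate in the trough at the start.

How it is judged:
On the way, in this order (a step that is already met when the one before it is completed fails the run):
1. the tray stands on the table under the chute mouth, let go, the gate still shut (x of chute_mouth in the frame of tray between -0.055 and 0.055 m and y of chute_mouth in the frame of tray between -0.068 and 0.068 m and height (world z) of tray below 0.006 m and angle between tray's own z axis and vertical below 0.06 rad and contact force between the fingers and tray below 0.5 N and value of joint gate below 0.02 m), for 0.2 s.
2. the gate is drawn out to its end stop (value of joint gate above 0.054 m), for 0.2 s.
At the end, for the whole second after the job is handed in: The gate is at its end stop (within 4 mm), all four balls lie inside the tray, and the tray, let go, stands upright on the table with the chute mouth above its inside (in the tray's frame within 55 mm of the middle along x, 68 mm along y) (x of chute_mouth in the frame of tray between -0.055 and 0.055 m and y of chute_mouth in the frame of tray between -0.068 and 0.068 m and height (world z) of tray below 0.006 m and angle between tray's own z axis and vertical below 0.06 rad and contact force between the fingers and tray below 0.5 N and value of joint gate above 0.054 m and x of ball_1_center in the frame of tray between -0.06 and 0.06 m and y of ball_1_center in the frame of tray between -0.07 and 0.07 m and z of ball_1_center in the frame of tray between 0.01 and 0.065 m and x of ball_2_center in the frame of tray between -0.06 and 0.06 m and y of ball_2_center in the frame of tray between -0.07 and 0.07 m and z of ball_2_center in the frame of tray between 0.01 and 0.065 m and x of ball_3_center in the frame of tray between -0.06 and 0.06 m and y of ball_3_center in the frame of tray between -0.07 and 0.07 m and z of ball_3_center in the frame of tray between 0.01 and 0.065 m and x of ball_4_center in the frame of tray between -0.06 and 0.06 m and y of ball_4_center in the frame of tray between -0.07 and 0.07 m and z of ball_4_center in the frame of tray between 0.01 and 0.065 m); the robot touches nothing.
It fails at once if a bystander (tape roll, clamp boss, steel block) is moved more than 30 mm or tipped (distance of any of tape, boss, steel_weight from where it was at the start of the episode above 0.03 m or angle between any of tape, boss, steel_weight's own z axis and vertical above 0.5 rad).
It also fails if it takes over 59 s, if anything falls off the work surface, if the arm or the gripper's body presses on something with over 40 N, if the wrist force passes 120 N, or if a joint passes its speed limit or range.

ROBOT

A 7-joint arm with a two-finger parallel gripper is mounted at the origin on a cart in front of the work surface, level with it; the furniture and walls round the work are solid. World frame = base frame: x ahead of the robot, y to its left, z up, the work surface at z = 0. Lengths are in m, angles in rad, forces in N, time in s.
With the tool pointing down it reaches from about 0.4 to 0.875 m from the base axis. Payload 19.3 kg.
Tool frame: the origin (TCP) lies midway between the tips of the shut fingers; the grasp point (between the pads) lies bot.pinch_z behind it (bot.pinch_z is the distance from the TCP to the grasp point, in m); z points along the fingers, y is the line along which they close (so a half turn about z gives the same grasp; the last joint's range is limited). The gripper opens to 85 mm and grips with 20 to 120 N. Pads are 22 mm wide; open, the fingers measure 114 mm over their backs; the gripper's body (76 mm by 85 mm) begins 54 mm behind the grasp point. The pads swing forward as they close: fully open they stand 13 mm farther back than shut.
Start: joints at [-1.299, 0.521, -0.036, 1.599, 0.021, 1.021, -0.113], TCP at [0.21, 0.589, 0.231] pointing down, gripper open.
Joint ranges: [-2.91, 2.91], [-0.3, 2.13], [-1.5, 1.42], [0.17, 2.43], [-1.26, 4.41], [0.16, 1.93], [-2.52, 2.52]. Speed limits (rad/s): [1.89, 1.89, 2.39, 2.39, 3.01, 3.01, 3.01].

INTERFACE

Orientations are given as [roll, pitch, yaw] about the fixed x, y, z axes, in that order (R = Rz(yaw) Ry(pitch) Rx(roll)).
In Python, from workcell import readout, grab_frame, camera_info, workorder, bot gives the robot as it stands. The module is installed in compiled form; this text tells all that it offers.
- The arm moves only by the tool drive_tool, never from a script. Its argument "targets" is a list of rows, each an object of numbers: "dx", "dy", "dz": the shift along the tool's x, y, z as a fraction of full scale; "yaw": the turn about the tool's z as a fraction of full scale; "fingers": the closure, from 0 (fully open) to 1 (shut). In form: [{"dx": .., "dy": .., "dz": .., "yaw": .., "fingers": ..}, ...]. A call has 1 to 20 rows; each row shifts and turns the commanded pose from where the row before left it, along the tool's axes as they then stand; what a row does not reach is not made up. Full scale, the value 1, is 0.1 m for a shift and 90 degrees for a turn. A row lasts 1/10 s, in which the tool goes at most 50 mm and 8.59 degrees, less where a joint would pass 70% of its speed; a pose out of reach is approached as far as the arm can. A call with a number of a shift or a turn outside -1 to 1 is refused whole. A call with a gripper value outside its range is refused whole. The fingers move at their own pace and stop on an object; "squeeze" is the grip in N (left out, the last holds). Time passes only in rows, so rows that do not move let the fingers close. It gives the time, the measured TCP pose, the force, the opening and the grip force at its end, in the units of the state.
- readout.observe(): the state, without advancing time (a new reading comes with each control period).
- grab_frame(name): name is "scene" or "top" or "wrist"; returns the picture (400x640x3 uint8, blue, green, red); there is no depth.
- camera_info(name): a dict with "fx", "fy", "cx", "cy" (pixels), "T" (4x4, takes a point from camera to world coordinates); the wrist camera has in their place "hand_eye" (4x4, takes a point from camera to tool coordinates, whose origin is the TCP and whose axes are the flange's). Camera axes: x right, y up, looking along -z (the intrinsics and any distortion apply to the point x, -y, -z); pixel columns grow to the right and rows downward; lengths in m; the calibration is good to about 2 mm. A picture is of the moment at which its call begins: read the wrist's pose just before it. camera_info takes no time and is no camera call.
- workorder.job_done(): hands the job in; it is judged then, once.
The state is a dict: "clock": time; "qpos": joint angles; "qd": joint speeds; "joint_efforts": joint torques, N m; "position": TCP position; "tool_rot": TCP orientation; "force": force on the tool from outside, world axes, zero at the start; "moment": the same for the moment, N m; "grip_width": finger opening in m; "finger_force": force on a finger pad.
Only numpy, scipy, OpenCV 4.12 (cv2) and the standard library are available. Lean on these libraries where they do the work, as an engineer would, in place of code of your own. Each camera call takes 0.05 s, during which the arm holds its last target. There are 200 camera calls.

## Working session

There is one attempt and no reset: what is moved stays moved. The work goes in short steps, Python scripts to look and compute and a tool call to move; the robot and the scene stay as the last step left them, time stands still between calls to the robot, and variables do not carry over. Pictures are saved under pics/ and viewed, at most 10 in all, crops included, and the job is handed in when it is done.

Besides the shell and the picture viewer there is one more tool, called after "Call:" as name([rows], argument=value, ...), one row to a line, values as JSON. drive_tool: Moves the arm, as the interface text tells. Shift numbers are shares of 0.1 m and turn numbers shares of 90 degrees, none past 1 either way. Its arguments: {"type":"object","properties":{"targets":{"type":"array","items":{"type":"object","properties":{"dx":{"type":"number","minimum":-1,"maximum":1},"dy":{"type":"number","minimum":-1,"maximum":1},"dz":{"type":"number","minimum":-1,"maximum":1},"yaw":{"type":"number","minimum":-1,"maximum":1},"fingers":{"type":"number"}}}},"squeeze":{"type":"number"}},"required":["targets"]}

```bash
mkdir -p pics; python3 - <<'E'
from workcell import readout, grab_frame, camera_info, bot
import cv2,numpy as np
np.set_printoptions(precision=4,suppress=True)
o=readout.observe(); print({k:np.round(o[k],4) for k in('clock','position','tool_rot','grip_width')},bot.pinch_z)
for n in("scene","top","wrist"):
    print(n,camera_info(n)); cv2.imwrite(f'pics/{n}0.png',grab_frame(n))
a=cv2.imread('pics/scene0.png');b=cv2.imread('pics/top0.png')
E
```

```text
{'clock': np.float64(0.0), 'position': array([0.2094, 0.5885, 0.2307]), 'tool_rot': array([-3.1404,  0.0001,  2.7998]), 'grip_width': np.float64(0.0857)} 0.0187
scene {'fx': 490.78029135596705, 'fy': 490.78029135596705, 'cx': 318.6808297929984, 'cy': 204.63702535041426, 'T': array([[-0.6799, -0.3467,  0.6462,  1.4591],
       [ 0.7331, -0.3014,  0.6097,  0.9226],
       [-0.0166,  0.8882,  0.4591,  0.8246],
       [ 0.    ,  0.    ,  0.    ,  1.    ]])}
top {'fx': 385.4784714257798, 'fy': 385.4784714257798, 'cx': 322.10089193390723, 'cy': 208.59826174221502, 'T': array([[-0.0143,  0.9973, -0.0724,  0.4464],
       [-0.9999, -0.015 , -0.0086,  0.0635],
       [-0.0097,  0.0723,  0.9973,  1.1976],
       [ 0.    ,  0.    ,  0.    ,  1.    ]])}
wrist {'fx': 303.73241894494623, 'fy': 303.73241894494623, 'cx': 318.7777731085336, 'cy': 196.50646497006204, 'hand_eye': array([[-0.0003,  0.9649,  0.2627,  0.0653],
       [ 1.    ,  0.0005, -0.0006, -0.0005],
       [-0.0007,  0.2627, -0.9649, -0.1434],
       [ 0.    ,  0.    ,  0.    ,  1.    ]])}
```

View pics/scene0.png

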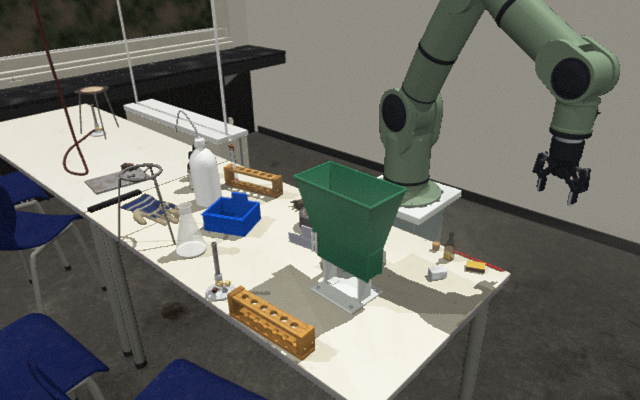

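View pics/top0.png

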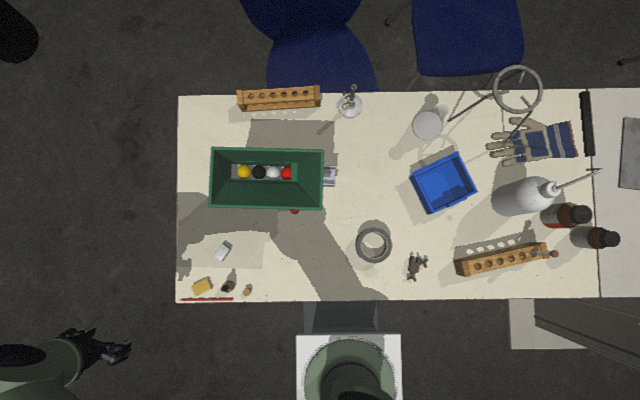

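The scene shows the hopper around (350,220) and the blue tray at (232,215), its tab on the robot side. In the top view the hopper rim spans (210,148)–(323,213), the chute end is at (330,176), the red handle tip at (294,211) and the tray at (443,183).

```bash
cat > h.py <<'E'
import cv2,numpy as np
from workcell import readout, grab_frame, camera_info, bot
from scipy.spatial.transform import Rotation as R
np.set_printoptions(precision=4,suppress=True)
def cam(n,T_tool=None):
    c=camera_info(n); T=c['T'] if 'T' in c else T_tool@c['hand_eye']
    return c,np.array(T)
def tool():
    o=readout.observe(); T=np.eye(4); T[:3,:3]=R.from_euler('xyz',o['tool_rot']).as_matrix(); T[:3,3]=o['position']; return T
def ray(n,uv,Tt=None):
    c,T=cam(n,Tt); u,v=uv
    d=T[:3,:3]@np.array([(u-c['cx'])/c['fx'],-(v-c['cy'])/c['fy'],-1]); return T[:3,3],d/np.linalg.norm(d)
def plane(n,uv,z,Tt=None):
    o,d=ray(n,uv,Tt); return o+d*(z-o[2])/d[2]
def proj(n,p,Tt=None):
    c,T=cam(n,Tt); q=T[:3,:3].T@(np.asarray(p)-T[:3,3]); return np.array([c['cx']+c['fx']*q[0]/-q[2],c['cy']-c['fy']*q[1]/-q[2]])
def tri(r1,r2):
    (a,d),(b,e)=r1,r2; s=np.linalg.lstsq(np.c_[d,-e],b-a,rcond=None)[0]
    p,q=a+s[0]*d,b+s[1]*e; return (p+q)/2,np.linalg.norm(p-q)
def blob(m):
    cs,_=cv2.findContours(m.astype(np.uint8),cv2.RETR_EXTERNAL,cv2.CHAIN_APPROX_NONE); return max(cs,key=cv2.contourArea)
E
python3 - <<'E'
from h import *
a=cv2.imread('pics/scene0.png');b=cv2.imread('pics/top0.png')
z=lambda im,x,y,w,h,s:cv2.resize(im[y:y+h,x:x+w],None,fx=s,fy=s,interpolation=cv2.INTER_CUBIC)
A=z(b,200,140,145,80,5)
B=z(b,400,140,90,80,4);C=z(a,195,180,75,60,5)
out=np.zeros((400+320,800,3),np.uint8);out[:400,:725]=A;out[400:,:360]=B;out[400:700,365:740]=C
cv2.imwrite('pics/m1.png',cv2.resize(out,(666,600)))
for n,im in(('top',b),('scene',a)):
    hsv=cv2.cvtColor(im,cv2.COLOR_BGR2HSV)
    for nm,lo,hi,roi in(('blue',(105,150,60),(125,255,255),((400,145),(490,225)) if n=='top' else ((195,180),(270,240))),('green',(65,100,30),(90,255,255),((200,140),(335,220)) if n=='top' else ((285,150),(415,285)))):
        m=cv2.inRange(hsv,lo,hi);k=np.zeros_like(m);(x0,y0),(x1,y1)=roi;k[y0:y1,x0:x1]=m[y0:y1,x0:x1]
        c=blob(k); print(n,nm,cv2.contourArea(c),cv2.minAreaRect(c),cv2.boxPoints(cv2.minAreaRect(c)).tolist()); print(cv2.approxPolyDP(cv2.convexHull(c),1.5,True)[:,0].tolist())
    m=cv2.inRange(hsv,(0,150,80),(8,255,255)); k=cv2.connectedComponentsWithStats(m)
    print(n,'red',[(s.tolist(),c.round(1).tolist()) for s,c in zip(k[2],k[3]) if 5<s[4]<400])
E
```

```text
top blue 1740.5 ((444.43408203125, 182.39105224609375), (46.40170669555664, 50.08987045288086), 64.02560424804688) [[411.7576904296875, 172.5026397705078], [456.7879638671875, 150.56480407714844], [477.1104736328125, 192.2794647216797], [432.0802001953125, 214.21730041503906]]
[[457, 152], [476, 191], [451, 205], [431, 212], [412, 173]]
top green 6485.5 ((265.7047424316406, 178.13070678710938), (112.31778717041016, 59.532588958740234), 1.5911402702331543) [[208.74099731445312, 206.32615661621094], [210.39401245117188, 146.81651306152344], [322.6684875488281, 149.9352569580078], [321.0154724121094, 209.4449005126953]]
[[212, 148], [321, 150], [320, 209], [209, 206]]
top red [([281, 167, 10, 13, 107], [286.0, 172.9]), ([291, 210, 7, 3, 19], [294.0, 210.9]), ([545, 224, 18, 4, 50], [553.7, 225.1]), ([182, 299, 15, 2, 18], [188.3, 299.2]), ([210, 298, 23, 2, 30], [221.7, 298.7])]
scene blue 1732.5 ((231.17567443847656, 212.44595336914062), (57.04644012451172, 42.5793342590332), 9.462322235107422) [[199.54054260253906, 228.7567596435547], [206.54054260253906, 186.7567596435547], [262.810791015625, 196.13514709472656], [255.81080627441406, 238.13514709472656]]
[[258, 202], [259, 219], [244, 235], [204, 228], [202, 214], [220, 197], [232, 192], [244, 193]]
scene green 6360.0 ((338.9356384277344, 217.56182861328125), (115.09618377685547, 102.05045318603516), 19.592281341552734) [[267.6094055175781, 246.3355255126953], [301.8294372558594, 150.19354248046875], [410.2618713378906, 188.7881317138672], [376.0418395996094, 284.93011474609375]]
[[293, 175], [332, 161], [406, 188], [380, 273], [365, 281], [318, 254]]
scene red [([455, 251, 13, 6, 22], [461.3, 253.5]), ([469, 257, 34, 14, 63], [486.4, 263.5])]
```

View pics/m1.png

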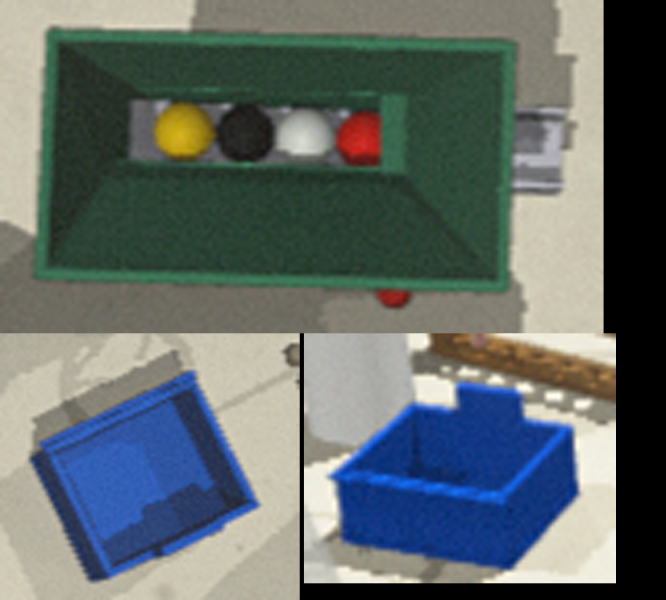

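The crops show the tray rim corners at top (431,212), (413,173), (458,152), (477,191) and scene (259,203), (243,220), (202,214), (221,198). The tab is on the robot-side wall, and the red handle tip peeks out beyond the front rim.

```bash
python3 - <<'E'
from h import *
P=[]
for t,s in(((431.5,212),(259.2,202.8)),((413,174),(242.8,219.8)),((458,152),(202.5,214)),((477,191.3),(220.9,197.8))):
    p,e=tri(ray('top',t),ray('scene',s)); q=plane('top',t,.065); P.append(q); print('tray',p,e,q)
P=np.array(P); print('c',P.mean(0),[np.linalg.norm(P[i]-P[i-1]) for i in range(4)],np.degrees([np.arctan2(*(P[1]-P[0])[1::-1]),np.arctan2(*(P[2]-P[3])[1::-1])]))
# hopper rim corners: green hull top; scene corresponding
H=[]
for t,s in(((209,206.5),(406,188)),((320.5,209.5),(332,161)),((321.5,150),(293,175)),((211.5,147.5),None)):
    q=plane('top',t,.304);H.append(q)
    print('rim',q, tri(ray('top',t),ray('scene',s)) if s else '')
H=np.array(H);u=H[0]-H[1]+H[3]-H[2];print('yaw',np.degrees(np.arctan2(-u[0],u[1])),[np.linalg.norm(H[i]-H[i-1]) for i in range(4)])
yaw=np.arctan2(-u[0],u[1]);c,s=np.cos(yaw),np.sin(yaw);Rz=np.array([[c,-s],[s,c]])
# frame origin from front corners mid: own (-112?,55)
for own,mid in(((-.110,.055),(H[0]+H[1])/2),((.030,.055),(H[2]+H[3])/2)):
    o=mid[:2]-Rz@np.array(own);print('origin',o,'mouth',o+Rz@[0,-.11])
print('balls',[plane('top',t,.13) for t in((244,171),(286,173))],'handle tip',plane('top',(294,212.5),.14),'chute end',plane('top',(336,176),.118))
print('tape',plane('top',(374,243),.05),'boss',plane('top',(416,266),.03),'wt',plane('top',(222,251),.024))
E
```

```text
tray [ 0.5138 -0.2477  0.0656] 0.0001573874639085821 [ 0.5138 -0.2478  0.065 ]
tray [ 0.6271 -0.197   0.0655] 2.151915681928213e-05 [ 0.6272 -0.1971  0.065 ]
tray [ 0.6895 -0.3309  0.065 ] 0.0039022678655889465 [ 0.6909 -0.3324  0.065 ]
tray [ 0.5729 -0.3843  0.0624] 0.000693535490380697 [ 0.5728 -0.3835  0.065 ]
c [ 0.6012 -0.2902  0.065 ] [np.float64(0.14800030279122375), np.float64(0.12422090429006308), np.float64(0.14955332501033347), np.float64(0.12869142564627337)] [24.0684 23.3875]
rim [0.5201 0.3349 0.304 ] (array([0.5206, 0.3339, 0.3047]), np.float64(0.0017856023236151718))
rim [0.5092 0.075  0.304 ] (array([0.5079, 0.0765, 0.3035]), np.float64(0.004169122050704069))
rim [0.6494 0.0706 0.304 ] (array([0.6495, 0.0699, 0.3063]), np.float64(0.0018948603520742575))
rim [0.6596 0.3299 0.304 ] 
yaw -2.3364181327625113 [np.float64(0.13957795947452437), np.float64(0.26014478495894444), np.float64(0.14020971447921884), np.float64(0.25949256575911067)]
origin [0.6223 0.1455] mouth [0.6179 0.0356]
origin [0.6223 0.1466] mouth [0.6178 0.0366]
balls [array([0.6328, 0.29  , 0.13  ]), array([0.6253, 0.1723, 0.13  ])] handle tip [0.5136 0.1501 0.14  ] chute end [0.6165 0.0322 0.118 ]
tape [ 0.4252 -0.0789  0.05  ] boss [ 0.3544 -0.2054  0.03  ] wt [0.4071 0.3794 0.024 ]
```

Call:
drive_tool([
  {"yaw": 0.0865,"fingers": 0},
  {"yaw": 0.0865},
  {"yaw": 0.0865},
  {"yaw": 0.0865},
  {"yaw": 0.0865},
  {"yaw": 0.0865},
  {"dx": -0.36,"dy": 0.015},
  {"dx": -0.36,"dy": 0.015},
  {"dx": -0.36,"dy": 0.015},
  {"dx": -0.36,"dy": 0.015},
  {"dx": -0.36,"dy": 0.015},
  {"dx": -0.36,"dy": 0.015},
  {"dx": -0.36,"dy": 0.015},
  {"dx": -0.36,"dy": 0.015},
  {"dx": -0.36,"dy": 0.015},
  {"dx": -0.36,"dy": 0.015},
  {"dx": -0.36,"dy": 0.015},
  {"dx": -0.36,"dy": 0.015},
])

```text
invalid input
```

Call:
drive_tool([
  {"dx": 0,"dy": 0,"dz": 0,"yaw": 0.0865,"fingers": 0},
  {"dx": 0,"dy": 0,"dz": 0,"yaw": 0.0865,"fingers": 0},
  {"dx": 0,"dy": 0,"dz": 0,"yaw": 0.0865,"fingers": 0},
  {"dx": 0,"dy": 0,"dz": 0,"yaw": 0.0865,"fingers": 0},
  {"dx": 0,"dy": 0,"dz": 0,"yaw": 0.0865,"fingers": 0},
  {"dx": 0,"dy": 0,"dz": 0,"yaw": 0.0865,"fingers": 0},
  {"dx": -0.36,"dy": 0.015,"dz": 0,"yaw": 0,"fingers": 0},
  {"dx": -0.36,"dy": 0.015,"dz": 0,"yaw": 0,"fingers": 0},
  {"dx": -0.36,"dy": 0.015,"dz": 0,"yaw": 0,"fingers": 0},
  {"dx": -0.36,"dy": 0.015,"dz": 0,"yaw": 0,"fingers": 0},
  {"dx": -0.36,"dy": 0.015,"dz": 0,"yaw": 0,"fingers": 0},
  {"dx": -0.36,"dy": 0.015,"dz": 0,"yaw": 0,"fingers": 0},
  {"dx": -0.36,"dy": 0.015,"dz": 0,"yaw": 0,"fingers": 0},
  {"dx": -0.36,"dy": 0.015,"dz": 0,"yaw": 0,"fingers": 0},
  {"dx": -0.36,"dy": 0.015,"dz": 0,"yaw": 0,"fingers": 0},
  {"dx": -0.36,"dy": 0.015,"dz": 0,"yaw": 0,"fingers": 0},
  {"dx": -0.36,"dy": 0.015,"dz": 0,"yaw": 0,"fingers": 0},
  {"dx": -0.36,"dy": 0.015,"dz": 0,"yaw": 0,"fingers": 0},
])

```text
clock: 1.95
position: [0.4, 0.1991, 0.2314]
tool_rot: [3.141, -0.0, 1.985]
force: [0.7, 0.3, -0.3]
grip_width: 0.085
finger_force: 0.0
```

Call:
drive_tool([
  {"dx": -0.33,"dy": -0.073,"dz": 0,"yaw": 0,"fingers": 0},
  {"dx": -0.33,"dy": -0.073,"dz": 0,"yaw": 0,"fingers": 0},
  {"dx": -0.33,"dy": -0.073,"dz": 0,"yaw": 0,"fingers": 0},
  {"dx": -0.33,"dy": -0.073,"dz": 0,"yaw": 0,"fingers": 0},
  {"dx": -0.33,"dy": -0.073,"dz": 0,"yaw": 0,"fingers": 0},
  {"dx": -0.33,"dy": -0.073,"dz": 0,"yaw": 0,"fingers": 0},
  {"dx": -0.33,"dy": -0.03,"dz": 0,"yaw": 0,"fingers": 0},
  {"dx": -0.33,"dy": -0.03,"dz": 0,"yaw": 0,"fingers": 0},
  {"dx": -0.33,"dy": -0.03,"dz": 0,"yaw": 0,"fingers": 0},
  {"dx": -0.33,"dy": -0.03,"dz": 0,"yaw": 0,"fingers": 0},
  {"dx": -0.33,"dy": -0.03,"dz": 0,"yaw": 0,"fingers": 0},
  {"dx": -0.33,"dy": -0.03,"dz": 0,"yaw": 0,"fingers": 0},
  {"dx": -0.33,"dy": -0.03,"dz": 0,"yaw": 0,"fingers": 0},
  {"dx": -0.33,"dy": -0.03,"dz": 0,"yaw": 0,"fingers": 0},
  {"dx": -0.33,"dy": -0.03,"dz": 0,"yaw": 0,"fingers": 0},
  {"dx": -0.33,"dy": -0.03,"dz": 0,"yaw": 0,"fingers": 0},
])

```text
clock: 3.55
position: [0.5446, -0.3138, 0.2311]
tool_rot: [-3.141, -0.0, 1.985]
force: [0.7, 0.7, 1.0]
grip_width: 0.0853
finger_force: 0.0
```

```bash
python3 - <<'E'
from h import *
T=tool();print(T[:3,3],readout.observe()['qpos']);im=grab_frame('wrist');np.save('Tw1.npy',T);cv2.imwrite('pics/w1.png',im)
for p in((.5138,-.2478,.065),(.5728,-.3835,.065),(.5442,-.315,.09)):print(proj('wrist',p,T))
E
```

```text
[ 0.5446 -0.3138  0.2311] [ 0.1347  0.5677  0.4491  1.6077 -0.2758  1.03    1.0794]
[316.5156 105.9757]
[316.308 245.76 ]
[317.3531 185.3723]
```

View pics/w1.png

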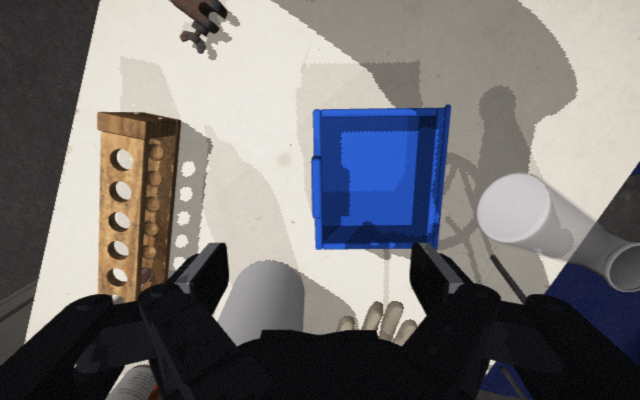

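The wrist view shows the tab at (317,187), within 2 px of where the two fixed views put it, with both sides free for the fingers. Descend and grip.

Call:
drive_tool([
  {"dx": 0,"dy": 0,"dz": 0.36,"yaw": 0,"fingers": 0},
  {"dx": 0,"dy": 0,"dz": 0.36,"yaw": 0,"fingers": 0},
  {"dx": 0,"dy": 0,"dz": 0.36,"yaw": 0,"fingers": 0},
  {"dx": 0,"dy": 0,"dz": 0.36,"yaw": 0,"fingers": 0},
  {"dx": 0,"dy": 0,"dz": 0.28,"yaw": 0,"fingers": 0},
  {"dx": 0,"dy": 0,"dz": 0,"yaw": 0,"fingers": 1},
  {"dx": 0,"dy": 0,"dz": 0,"yaw": 0,"fingers": 1},
  {"dx": 0,"dy": 0,"dz": 0,"yaw": 0,"fingers": 1},
  {"dx": 0,"dy": 0,"dz": 0,"yaw": 0,"fingers": 1},
  {"dx": 0,"dy": 0,"dz": 0,"yaw": 0,"fingers": 1},
  {"dx": 0,"dy": 0,"dz": 0,"yaw": 0,"fingers": 1},
  {"dx": 0,"dy": 0,"dz": 0,"yaw": 0,"fingers": 1},
  {"dx": 0,"dy": 0,"dz": 0,"yaw": 0,"fingers": 1},
  {"dx": 0,"dy": 0,"dz": 0,"yaw": 0,"fingers": 1},
], squeeze=70)

```text
clock: 5.0
position: [0.5447, -0.3129, 0.0605]
tool_rot: [3.141, 0.001, 1.985]
force: [-3.0, 0.9, 12.2]
grip_width: 0.009
finger_force: 69.6
```

Call:
drive_tool([
  {"dx": 0,"dy": 0,"dz": -0.1,"yaw": 0,"fingers": 1},
  {"dx": 0,"dy": 0,"dz": 0,"yaw": 0.0725,"fingers": 1},
  {"dx": 0,"dy": 0,"dz": 0,"yaw": 0.0725,"fingers": 1},
  {"dx": 0,"dy": 0,"dz": 0,"yaw": 0.0725,"fingers": 1},
  {"dx": 0,"dy": 0,"dz": 0,"yaw": 0.0725,"fingers": 1},
  {"dx": 0.2,"dy": -0.01,"dz": 0,"yaw": 0,"fingers": 1},
  {"dx": 0.3,"dy": -0.01,"dz": 0,"yaw": 0,"fingers": 1},
  {"dx": 0.3,"dy": -0.01,"dz": 0,"yaw": 0,"fingers": 1},
  {"dx": 0.3,"dy": -0.01,"dz": 0,"yaw": 0,"fingers": 1},
  {"dx": 0.3,"dy": -0.01,"dz": 0,"yaw": 0,"fingers": 1},
  {"dx": 0.2,"dy": -0.01,"dz": 0,"yaw": 0,"fingers": 1},
  {"dx": 0.1,"dy": -0.01,"dz": 0,"yaw": 0,"fingers": 1},
  {"dx": 0,"dy": 0,"dz": 0,"yaw": 0,"fingers": 1},
])

```text
clock: 6.3
position: [0.5447, -0.1413, 0.0697]
tool_rot: [3.141, -0.001, 1.531]
force: [-0.3, -0.2, -2.6]
grip_width: 0.0093
finger_force: 68.5
```

```bash
python3 - <<'E'
from h import *
T=tool();print(T[:3,3],readout.observe()['qpos']);np.save('Tw2.npy',T)
b=grab_frame('top');a=grab_frame('scene');w=grab_frame('wrist')
z=lambda im,x,y,w,h,s:cv2.resize(im[y:y+h,x:x+w],None,fx=s,fy=s,interpolation=cv2.INTER_CUBIC)
out=np.zeros((590,800,3),np.uint8);out[:240,:400]=cv2.resize(z(b,300,130,120,72,3.333),(400,240));out[:240,400:]=cv2.resize(z(a,230,170,130,78,3.08),(400,240));out[240:]=cv2.resize(w,(560,350)) if 0 else cv2.copyMakeBorder(cv2.resize(w,(560,350)),0,0,0,240,cv2.BORDER_CONSTANT)
cv2.imwrite('pics/m2.png',out)
E
```

```text
[ 0.5447 -0.1413  0.0697] [-0.1869  0.7143  0.4856  1.9047 -0.5291  0.652   0.5875]
```

View pics/m2.png

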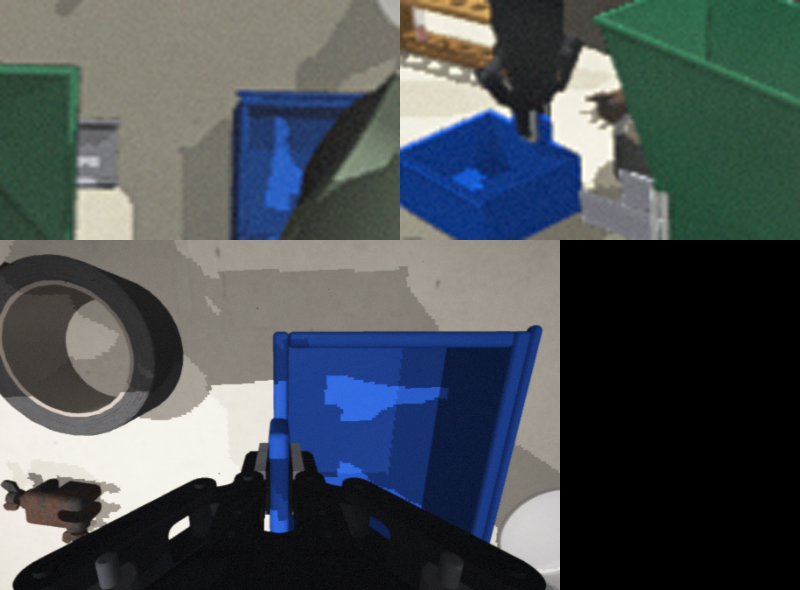

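The tray hangs level in the grip, about 10 mm up and aligned with the hopper. The top crop shows the arm's edge about 48 mm left of the TCP, so it clears the rim. Move it under the mouth.

Call:
drive_tool([
  {"dx": 0.2,"dy": -0.007,"dz": 0,"yaw": 0,"fingers": 1},
  {"dx": 0.3,"dy": -0.007,"dz": 0,"yaw": 0,"fingers": 1},
  {"dx": 0.3,"dy": -0.007,"dz": 0,"yaw": 0,"fingers": 1},
  {"dx": 0.25,"dy": -0.007,"dz": 0,"yaw": 0,"fingers": 1},
  {"dx": 0.17,"dy": -0.007,"dz": 0,"yaw": 0,"fingers": 1},
  {"dx": 0.1,"dy": -0.007,"dz": 0,"yaw": 0,"fingers": 1},
  {"dx": 0,"dy": 0,"dz": 0.05,"yaw": 0,"fingers": 1},
  {"dx": 0,"dy": 0,"dz": 0.035,"yaw": 0,"fingers": 1},
  {"dx": 0,"dy": 0,"dz": 0,"yaw": 0,"fingers": 1},
])

```text
clock: 7.35
position: [0.5458, -0.012, 0.0606]
tool_rot: [3.142, 0.0, 1.527]
force: [-0.2, -0.2, -2.5]
grip_width: 0.0091
finger_force: 68.6
```

```bash
python3 - <<'E'
from h import *
T=tool();print(T[:3,3],readout.observe()['qpos'])
b=grab_frame('top');a=grab_frame('scene')
z=lambda im,x,y,w,h:cv2.resize(im[y:y+h,x:x+w],(400,400),interpolation=cv2.INTER_CUBIC)
cv2.imwrite('pics/m3.png',np.hstack([z(b,290,130,100,100),z(a,250,150,100,100)]))
E
```

```text
[ 0.5458 -0.012   0.0606] [-0.4312  0.7139  0.4915  1.9522 -0.5652  0.6143  0.3879]
```

View pics/m3.png

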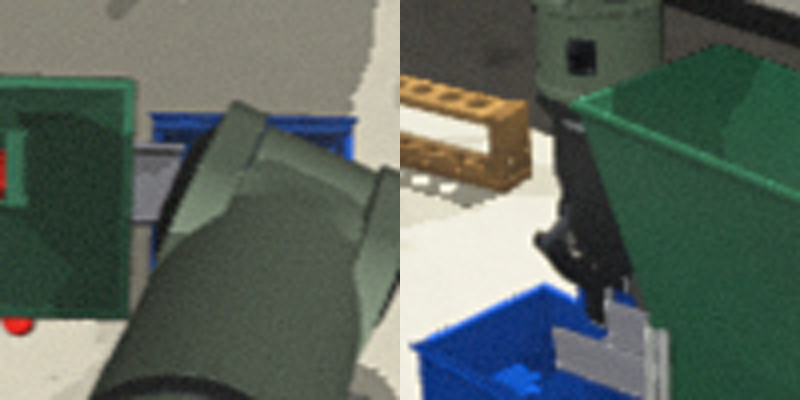

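The tray's near wall sits under the chute end (crop column 152) and the mouth is over the inside. It still hangs about 2 mm up, so lower, let go and rise.

Call:
drive_tool([
  {"dx": 0,"dy": 0,"dz": 0.015,"yaw": 0,"fingers": 1},
  {"dx": 0,"dy": 0,"dz": 0.005,"yaw": 0,"fingers": 1},
  {"dx": 0,"dy": 0,"dz": 0,"yaw": 0,"fingers": 0.5},
  {"dx": 0,"dy": 0,"dz": 0,"yaw": 0,"fingers": 0.5},
  {"dx": 0,"dy": 0,"dz": 0,"yaw": 0,"fingers": 0.5},
  {"dx": 0,"dy": 0,"dz": 0,"yaw": 0,"fingers": 0.5},
  {"dx": 0,"dy": 0,"dz": 0,"yaw": 0,"fingers": 0.5},
  {"dx": 0,"dy": 0,"dz": -0.1,"yaw": 0,"fingers": 0.5},
  {"dx": 0,"dy": 0,"dz": -0.3,"yaw": 0,"fingers": 0.5},
  {"dx": 0,"dy": 0,"dz": -0.3,"yaw": 0,"fingers": 0.5},
])

```text
clock: 8.45
position: [0.5454, -0.0107, 0.13]
tool_rot: [-3.141, 0.0, 1.528]
force: [0.4, 0.6, 0.5]
grip_width: 0.0426
finger_force: 0.0
```

```bash
python3 - <<'E'
from h import *
a=grab_frame('scene');T=tool();w=grab_frame('wrist');print(T[:3,3])
z=lambda im,x,y,w,h:cv2.resize(im[y:y+h,x:x+w],(400,400),interpolation=cv2.INTER_CUBIC)
cv2.imwrite('pics/m4.png',np.hstack([z(a,250,150,100,100),cv2.resize(w[0:400,120:520],(400,400))]))
E
```

```text
[ 0.5474 -0.011   0.1344]
```

View pics/m4.png

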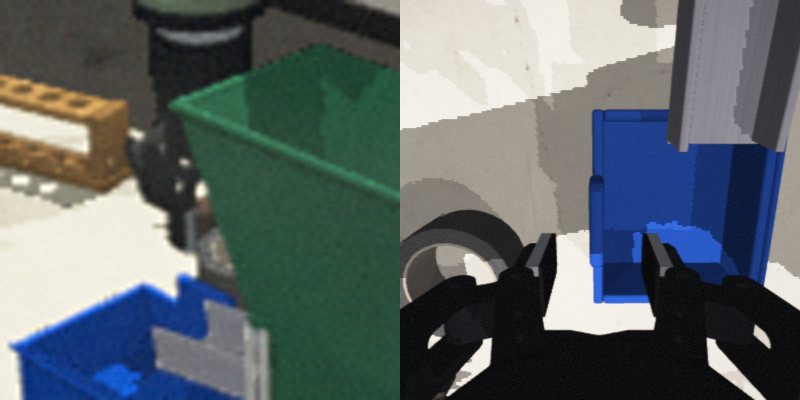

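The tray stands free on the table with the chute mouth over its inside, the chute end at wrist-crop row 150 and the near wall at row 112. For the gate the tool must lean, but rows only shift and turn about tool z. I'll back off, rise to the limit of the reach and see how the arm behaves there.

Call:
drive_tool([
  {"dx": -0.25,"dy": 0,"dz": -0.3,"yaw": 0,"fingers": 0.5},
  {"dx": -0.25,"dy": 0,"dz": -0.4,"yaw": 0,"fingers": 0.5},
  {"dx": 0,"dy": 0,"dz": -0.45,"yaw": 0,"fingers": 0.5},
  {"dx": 0,"dy": 0,"dz": -0.45,"yaw": 0,"fingers": 0.5},
  {"dx": 0,"dy": 0,"dz": -0.45,"yaw": 0,"fingers": 0.5},
  {"dx": 0,"dy": 0,"dz": -0.45,"yaw": 0,"fingers": 0.5},
  {"dx": 0,"dy": 0,"dz": -0.45,"yaw": 0,"fingers": 0.5},
  {"dx": 0,"dy": 0,"dz": -0.45,"yaw": 0,"fingers": 0.5},
  {"dx": 0,"dy": 0,"dz": -0.45,"yaw": 0,"fingers": 0.5},
  {"dx": 0,"dy": 0,"dz": -0.45,"yaw": 0,"fingers": 0.5},
  {"dx": 0,"dy": 0,"dz": -0.45,"yaw": 0,"fingers": 0.5},
])

```text
clock: 9.65
position: [0.5428, -0.0603, 0.6061]
tool_rot: [3.141, -0.0, 1.529]
force: [1.2, -0.4, 1.0]
grip_width: 0.0427
finger_force: 0.0
```

```bash
python3 -c "
from h import *
print(tool()[:3],readout.observe()['qpos'])"
```

```text
[[ 0.0417  0.9991  0.0003  0.5428]
 [ 0.9991 -0.0417  0.0003 -0.0603]
 [ 0.0003  0.0003 -1.      0.6061]] [-0.5168  0.3169  0.8178  1.0992 -0.2369  1.8148  0.1754]
```

Call:
drive_tool([
  {"dx": 0,"dy": 0,"dz": -0.45,"yaw": 0,"fingers": 0.5},
  {"dx": 0,"dy": 0,"dz": -0.45,"yaw": 0,"fingers": 0.5},
  {"dx": 0,"dy": 0,"dz": -0.45,"yaw": 0,"fingers": 0.5},
  {"dx": 0,"dy": 0,"dz": -0.45,"yaw": 0,"fingers": 0.5},
])

```text
clock: 10.05
position: [0.5255, -0.0586, 0.6923]
tool_rot: [3.061, 0.003, 1.531]
force: [-0.2, -0.5, 1.0]
grip_width: 0.0428
finger_force: 0.0
```

```bash
python3 -c "
from h import *
print(tool()[:3],readout.observe()['qpos'])"
```

```text
[[ 0.0401  0.996   0.0804  0.5255]
 [ 0.9992 -0.0398 -0.0061 -0.0586]
 [-0.0029  0.0806 -0.9967  0.6923]] [-0.313   0.2405  0.477   0.9106 -0.1234  1.933   0.0591]
```

It leans in the wanted sense, with the fingers swinging towards +x as joint 6 meets its limit. Continue.

Call:
drive_tool([
  {"dx": 0,"dy": 0,"dz": -0.45,"yaw": 0,"fingers": 0.5},
  {"dx": 0,"dy": 0,"dz": -0.45,"yaw": 0,"fingers": 0.5},
  {"dx": 0,"dy": 0,"dz": -0.45,"yaw": 0,"fingers": 0.5},
])

```text
clock: 10.35
position: [0.4967, -0.0567, 0.7422]
tool_rot: [2.96, 0.01, 1.527]
force: [0.1, 0.8, -0.1]
grip_width: 0.0426
finger_force: 0.0
```

```bash
python3 -c "
from h import *
print(tool()[:3],readout.observe()['qpos'])"
```

```text
[[ 0.0436  0.9826  0.1804  0.4967]
 [ 0.999  -0.0412 -0.0174 -0.0567]
 [-0.0096  0.181  -0.9834  0.7422]] [-0.4961  0.1624  0.663   0.8949 -0.1174  1.9329  0.0568]
```

Call:
drive_tool([
  {"dx": 0,"dy": 0.25,"dz": -0.4,"yaw": 0,"fingers": 0.5},
  {"dx": 0,"dy": 0.25,"dz": -0.4,"yaw": 0,"fingers": 0.5},
  {"dx": 0,"dy": 0.25,"dz": -0.4,"yaw": 0,"fingers": 0.5},
  {"dx": 0,"dy": 0.25,"dz": -0.4,"yaw": 0,"fingers": 0.5},
])

```text
clock: 10.75
position: [0.5371, -0.0544, 0.7991]
tool_rot: [2.814, 0.018, 1.526]
force: [0.1, 0.0, -0.5]
grip_width: 0.0425
finger_force: 0.0
```

```bash
python3 -c "
from h import *
print(tool()[:3],readout.observe()['qpos'])"
```

```text
[[ 0.045   0.9461  0.3209  0.5371]
 [ 0.9988 -0.0369 -0.0313 -0.0544]
 [-0.0178  0.3219 -0.9466  0.7991]] [-0.3689  0.2207  0.5681  0.6877 -0.1508  1.9329  0.0492]
```

Call:
drive_tool([
  {"dx": 0,"dy": 0.25,"dz": -0.4,"yaw": 0,"fingers": 0.5},
  {"dx": 0,"dy": 0.25,"dz": -0.4,"yaw": 0,"fingers": 0.5},
  {"dx": 0,"dy": 0.25,"dz": -0.4,"yaw": 0,"fingers": 0.5},
  {"dx": 0,"dy": 0.25,"dz": -0.4,"yaw": 0,"fingers": 0.5},
  {"dx": 0,"dy": 0.25,"dz": -0.4,"yaw": 0,"fingers": 0.5},
  {"dx": 0,"dy": 0.25,"dz": -0.4,"yaw": 0,"fingers": 0.5},
])

```text
clock: 11.35
position: [0.5393, -0.0472, 0.8925]
tool_rot: [2.596, 0.027, 1.521]
force: [0.2, -0.5, 0.2]
grip_width: 0.0425
finger_force: 0.0
```

```bash
python3 -c "
from h import *
print(tool()[:3],readout.observe()['qpos'])"
```

```text
[[ 0.0495  0.8546  0.517   0.5393]
 [ 0.9984 -0.0284 -0.0485 -0.0472]
 [-0.0268  0.5186 -0.8546  0.8925]] [-0.3679  0.2306  0.6268  0.463  -0.2077  1.933   0.0373]
```

Call:
drive_tool([
  {"dx": 0,"dy": 0.25,"dz": -0.4,"yaw": 0,"fingers": 0.5},
  {"dx": 0,"dy": 0.25,"dz": -0.4,"yaw": 0,"fingers": 0.5},
  {"dx": 0,"dy": -0.2,"dz": 0.35,"yaw": 0,"fingers": 0},
  {"dx": 0,"dy": -0.3,"dz": 0.35,"yaw": 0,"fingers": 0},
  {"dx": 0,"dy": -0.3,"dz": 0.35,"yaw": 0,"fingers": 0},
  {"dx": 0,"dy": -0.3,"dz": 0.35,"yaw": -0.09,"fingers": 0},
  {"dx": 0,"dy": 0,"dz": 0,"yaw": -0.09,"fingers": 0},
  {"dx": 0,"dy": 0,"dz": 0,"yaw": -0.09,"fingers": 0},
  {"dx": 0,"dy": 0,"dz": 0,"yaw": -0.09,"fingers": 0},
  {"dx": 0,"dy": 0,"dz": 0,"yaw": -0.09,"fingers": 0},
  {"dx": 0,"dy": 0,"dz": 0,"yaw": -0.09,"fingers": 0},
  {"dx": 0,"dy": 0,"dz": 0,"yaw": -0.09,"fingers": 0},
  {"dx": 0,"dy": 0,"dz": 0,"yaw": -0.09,"fingers": 0},
  {"dx": 0,"dy": 0,"dz": 0,"yaw": -0.09,"fingers": 0},
  {"dx": 0,"dy": 0,"dz": 0,"yaw": -0.09,"fingers": 0},
  {"dx": 0,"dy": 0,"dz": 0,"yaw": -0.09,"fingers": 0},
])

```text
clock: 12.95
position: [0.5182, -0.0478, 0.819]
tool_rot: [3.129, 0.616, 3.034]
force: [0.9, 0.4, -0.1]
grip_width: 0.0856
finger_force: 0.0
```

```bash
python3 -c "
from h import *
T=tool();print(T[:3],readout.observe()['qpos'])
d=np.array([.44,.153,.32])-T[:3,3];print(d,T[:3,:3].T@d*10)"
```

```text
[[-0.8116  0.1003  0.5755  0.5182]
 [ 0.0877  0.9949 -0.0497 -0.0478]
 [-0.5776  0.0102 -0.8163  0.819 ]] [-0.9822 -0.1166  0.7308  1.0398  0.2589  1.59    1.321 ]
[-0.0782  0.2008 -0.499 ] [3.693  1.8687 3.5231]
```

Lean 35.1° back to own -x, with fingers closing along own y to within a few degrees. Go to the pre-grasp in front of the handle.

Call:
drive_tool([
  {"dx": 0.246,"dy": 0.125,"dz": 0.235,"yaw": 0,"fingers": 0},
  {"dx": 0.246,"dy": 0.125,"dz": 0.235,"yaw": 0,"fingers": 0},
  {"dx": 0.246,"dy": 0.125,"dz": 0.235,"yaw": 0,"fingers": 0},
  {"dx": 0.246,"dy": 0.125,"dz": 0.235,"yaw": 0,"fingers": 0},
  {"dx": 0.246,"dy": 0.125,"dz": 0.235,"yaw": 0,"fingers": 0},
  {"dx": 0.246,"dy": 0.125,"dz": 0.235,"yaw": 0,"fingers": 0},
  {"dx": 0.246,"dy": 0.125,"dz": 0.235,"yaw": 0,"fingers": 0},
  {"dx": 0.246,"dy": 0.125,"dz": 0.235,"yaw": 0,"fingers": 0},
  {"dx": 0.246,"dy": 0.125,"dz": 0.235,"yaw": 0,"fingers": 0},
  {"dx": 0.246,"dy": 0.125,"dz": 0.235,"yaw": 0,"fingers": 0},
  {"dx": 0.246,"dy": 0.125,"dz": 0.235,"yaw": 0,"fingers": 0},
  {"dx": 0.246,"dy": 0.125,"dz": 0.235,"yaw": 0,"fingers": 0},
  {"dx": 0.246,"dy": 0.125,"dz": 0.235,"yaw": 0,"fingers": 0},
  {"dx": 0.246,"dy": 0.125,"dz": 0.235,"yaw": 0,"fingers": 0},
  {"dx": 0.246,"dy": 0.125,"dz": 0.235,"yaw": -0.028,"fingers": 0},
])

```text
clock: 14.45
position: [0.4411, 0.156, 0.3195]
tool_rot: [-3.128, 0.616, 3.08]
force: [1.3, 0.3, -0.7]
grip_width: 0.0855
finger_force: 0.0
```

```bash
python3 - <<'E'
from h import *
T=tool();print(T[:3],readout.observe()['qpos']);np.save('Tw3.npy',T);w=grab_frame('wrist');cv2.imwrite('pics/w3.png',w)
hsv=cv2.cvtColor(w,cv2.COLOR_BGR2HSV);m=cv2.inRange(hsv,(0,150,60),(8,255,255))|cv2.inRange(hsv,(174,150,60),(180,255,255))
k=cv2.connectedComponentsWithStats(m);print([(s.tolist(),c.round(1)) for s,c in zip(k[2],k[3]) if 40<s[4]<9e4])
for z in(.11,.15):print(z,proj('wrist',(.6225-.098,.150,z),T),proj('wrist',(.6225-.06,.148,z),T))
d=np.array([.5486,.149,.115])-T[:3,3];print(d,T[:3,:3].T@d*10)
E
```

```text
[[-0.8149  0.0691  0.5755  0.4411]
 [ 0.05    0.9975 -0.049   0.156 ]
 [-0.5774 -0.0112 -0.8164  0.3195]] [-0.8514 -0.0583  0.0558  2.3016  0.8316  0.6513  0.0945]
[([310, 119, 19, 58, 878], array([319.7, 145.7]))]
0.11 [321.1861 124.9094] [321.5111 149.6584]
0.15 [320.9777 148.0033] [321.3431 172.6162]
[ 0.1075 -0.007  -0.2045] [0.3011 0.0268 2.2911]
```

View pics/w3.png

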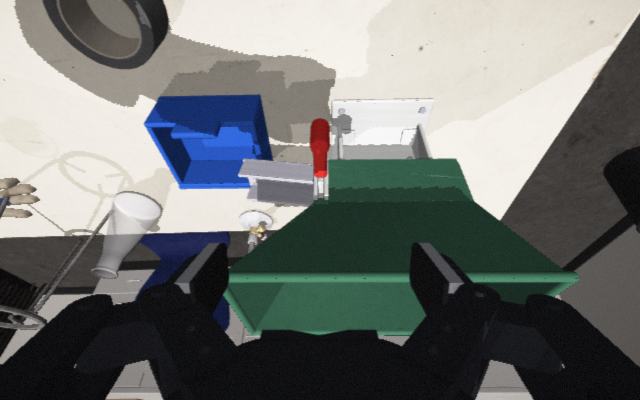

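The wrist view shows the red handle at column 320, rows 119–177, free on both sides and in line with the fingers; it agrees with a gate about 8 mm out. Approach half way and triangulate.

Call:
drive_tool([
  {"dx": 0.03,"dy": 0.002,"dz": 0.23,"yaw": 0,"fingers": 0},
  {"dx": 0.03,"dy": 0.002,"dz": 0.23,"yaw": 0,"fingers": 0},
  {"dx": 0.03,"dy": 0.002,"dz": 0.23,"yaw": 0,"fingers": 0},
  {"dx": 0.03,"dy": 0.002,"dz": 0.23,"yaw": 0,"fingers": 0},
  {"dx": 0.03,"dy": 0.002,"dz": 0.23,"yaw": 0,"fingers": 0},
])

```text
clock: 15.0
position: [0.4965, 0.1514, 0.2179]
tool_rot: [-3.127, 0.617, 3.08]
force: [0.2, 0.5, -0.4]
grip_width: 0.0852
finger_force: 0.0
```

```bash
python3 - <<'E'
from h import *
def ends(w):
    hsv=cv2.cvtColor(w,cv2.COLOR_BGR2HSV);m=cv2.inRange(hsv,(0,150,60),(8,255,255))|cv2.inRange(hsv,(174,150,60),(180,255,255))
    k=cv2.connectedComponentsWithStats(m);i=1+np.argmax(k[2][1:,4]);s=k[2][i];c=k[3][i];print(s)
    return (c[0],s[1]),(c[0],s[1]+s[3]),c
T=tool();w=grab_frame('wrist');T0=np.load('Tw3.npy');w0=cv2.imread('pics/w3.png');print(T[:3,3])
for n,a,b in zip(('front-bottom','rear-top','mid'),ends(w0),ends(w)):
    p,e=tri(ray('wrist',a,T0),ray('wrist',b,T));o=p[:2]-[.6225,.146];print(n,p,e,'own',.9992*o[0]-.041*o[1],.041*o[0]+.999*o[1])
d=np.array([.5486,.149,.115])-T[:3,3];print(T[:3,:3].T@d*10)
E
```

```text
[0.4965 0.1514 0.2179]
[310 119  19  58 878]
[ 305  138   29   82 1869]
front-bottom [0.522  0.1483 0.102 ] 2.211866556023536e-05 own -0.100523885272835 -0.0018099319583349937
rear-top [0.5698 0.1455 0.15  ] 1.1324183168154645e-05 own -0.05259824111090663 -0.0026368079287646977
mid [0.5421 0.1472 0.1259] 1.5518953568566908e-05 own -0.08033602163261513 -0.002125483455257606
[0.1693 0.0249 1.1405]
```

Triangulated handle: bottom 0.102–0.11, top 0.150, centre about own x -78, y -2 mm, which matches the text. Advance and grip.

Call:
drive_tool([
  {"dx": 0.034,"dy": 0.001,"dz": 0.228,"yaw": 0,"fingers": 0},
  {"dx": 0.034,"dy": 0.001,"dz": 0.228,"yaw": 0,"fingers": 0},
  {"dx": 0.034,"dy": 0.001,"dz": 0.228,"yaw": 0,"fingers": 0},
  {"dx": 0.034,"dy": 0.001,"dz": 0.228,"yaw": 0,"fingers": 0},
  {"dx": 0.034,"dy": 0.001,"dz": 0.228,"yaw": 0,"fingers": 0},
  {"dx": 0,"dy": 0,"dz": 0,"yaw": 0,"fingers": 1},
  {"dx": 0,"dy": 0,"dz": 0,"yaw": 0,"fingers": 1},
  {"dx": 0,"dy": 0,"dz": 0,"yaw": 0,"fingers": 1},
  {"dx": 0,"dy": 0,"dz": 0,"yaw": 0,"fingers": 1},
  {"dx": 0,"dy": 0,"dz": 0,"yaw": 0,"fingers": 1},
  {"dx": 0,"dy": 0,"dz": 0,"yaw": 0,"fingers": 1},
  {"dx": 0,"dy": 0,"dz": 0,"yaw": 0,"fingers": 1},
  {"dx": 0,"dy": 0,"dz": 0,"yaw": 0,"fingers": 1},
], squeeze=60)

```text
clock: 16.35
position: [0.5475, 0.1472, 0.1159]
tool_rot: [-3.126, 0.617, 3.082]
force: [-4.1, -2.9, 12.2]
grip_width: 0.0203
finger_force: 58.0
```

```bash
python3 -c "
from h import *
T=tool();print(T[:3],readout.observe()['qpos'])
print(T[:3,:3].T@np.array([-.9992,.041,0]))"
```

```text
[[-0.8139  0.0688  0.5769  0.5475]
 [ 0.0487  0.9975 -0.0502  0.1472]
 [-0.579  -0.0127 -0.8153  0.1159]] [-0.599   0.5101  0.0267  2.3167  2.0513  0.4003 -1.0664]
[ 0.8152 -0.0279 -0.5785]
```

Call:
drive_tool([
  {"dx": 0.08,"dy": -0.003,"dz": -0.057,"yaw": 0,"fingers": 1},
  {"dx": 0.08,"dy": -0.003,"dz": -0.057,"yaw": 0,"fingers": 1},
  {"dx": 0.08,"dy": -0.003,"dz": -0.057,"yaw": 0,"fingers": 1},
])

```text
clock: 16.65
position: [0.518, 0.1485, 0.116]
tool_rot: [-3.126, 0.618, 3.081]
force: [5.7, -0.9, 6.4]
grip_width: 0.0201
finger_force: 59.0
```

```bash
python3 -c "
from h import *
T=tool();print(T[:3],readout.observe()['qpos'])
print(T[:3,:3].T@np.array([-.9992,.041,0]))"
```

```text
[[-0.8135  0.069   0.5774  0.518 ]
 [ 0.049   0.9975 -0.0502  0.1485]
 [-0.5795 -0.0126 -0.8149  0.116 ]] [-0.6161  0.4883 -0.0114  2.378   2.0536  0.4477 -1.116 ]
[ 0.8149 -0.0281 -0.579 ]
```

Call:
drive_tool([
  {"dx": 0.08,"dy": -0.003,"dz": -0.057,"yaw": 0,"fingers": 1},
  {"dx": 0.08,"dy": -0.003,"dz": -0.057,"yaw": 0,"fingers": 1},
  {"dx": 0.04,"dy": -0.0015,"dz": -0.028,"yaw": 0,"fingers": 1},
])

```text
clock: 16.95
position: [0.4941, 0.1495, 0.1163]
tool_rot: [-3.126, 0.62, 3.081]
force: [55.9, -2.6, -37.1]
grip_width: 0.0201
finger_force: 61.0
```

```bash
python3 -c "
from h import *
T=tool();print(T[:3],readout.observe()['qpos'],readout.observe()['force'])"
```

```text
[[-0.8126  0.0691  0.5787  0.4941]
 [ 0.0489  0.9975 -0.0504  0.1495]
 [-0.5807 -0.0126 -0.814   0.1163]] [-0.6197  0.4716 -0.0613  2.426   2.038   0.4938 -1.1441] [ 55.8799  -2.6453 -37.0978]
```

The force rises to 56 N after 53 mm of travel, so the gate is at its end stop. Ease off, let the balls run, release and look.

Call:
drive_tool([
  {"dx": -0.01,"dy": 0,"dz": 0.007,"yaw": 0,"fingers": 1},
  {"dx": 0,"dy": 0,"dz": 0,"yaw": 0,"fingers": 1},
  {"dx": 0,"dy": 0,"dz": 0,"yaw": 0,"fingers": 1},
  {"dx": 0,"dy": 0,"dz": 0,"yaw": 0,"fingers": 0},
  {"dx": 0,"dy": 0,"dz": 0,"yaw": 0,"fingers": 0},
  {"dx": 0,"dy": 0,"dz": 0,"yaw": 0,"fingers": 0},
  {"dx": 0,"dy": 0,"dz": 0,"yaw": 0,"fingers": 0},
  {"dx": 0,"dy": 0,"dz": 0,"yaw": 0,"fingers": 0},
  {"dx": 0,"dy": 0,"dz": 0,"yaw": 0,"fingers": 0},
  {"dx": 0,"dy": 0,"dz": -0.2,"yaw": 0,"fingers": 0},
  {"dx": 0,"dy": 0,"dz": -0.3,"yaw": 0,"fingers": 0},
  {"dx": 0,"dy": 0,"dz": -0.3,"yaw": 0,"fingers": 0},
])

```text
clock: 18.15
position: [0.4696, 0.1535, 0.1478]
tool_rot: [-3.133, 0.613, 3.078]
force: [0.2, 0.2, 0.1]
grip_width: 0.0852
finger_force: 0.0
```

```bash
python3 - <<'E'
from h import *
T=tool();print(T[:3],readout.observe()['qpos'])
b=grab_frame('top');w=grab_frame('wrist')
z=lambda im,x,y,w,h:cv2.resize(im[y:y+h,x:x+w],(400,280),interpolation=cv2.INTER_CUBIC)
cv2.imwrite('pics/m5.png',np.hstack([z(b,200,130,200,140),z(w,120,20,400,280)]))
E
```

```text
[[-0.8161  0.0689  0.5737  0.4696]
 [ 0.0521  0.9976 -0.0457  0.1535]
 [-0.5755 -0.0074 -0.8178  0.1478]] [-0.2601  0.3994 -0.5512  2.4322  1.737   0.6434 -0.8422]
```

View pics/m5.png

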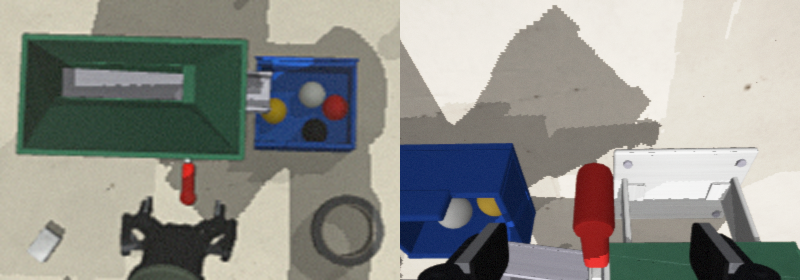

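All four balls lie in the tray in the top crop (red, white, black, yellow) and the hopper trough is empty. The gate is well out and the bystanders are in place. Rise clear and check the handle position.

Call:
drive_tool([
  {"dx": -0.17,"dy": 0,"dz": -0.24,"yaw": 0,"fingers": 0},
  {"dx": -0.17,"dy": 0,"dz": -0.24,"yaw": 0,"fingers": 0},
  {"dx": -0.17,"dy": 0,"dz": -0.24,"yaw": 0,"fingers": 0},
  {"dx": 0,"dy": 0,"dz": 0,"yaw": 0,"fingers": 0},
  {"dx": 0,"dy": 0,"dz": 0,"yaw": 0,"fingers": 0},
])

```text
clock: 18.75
position: [0.471, 0.1536, 0.2357]
tool_rot: [-3.134, 0.615, 3.075]
force: [-0.2, 0.0, -0.5]
grip_width: 0.0854
finger_force: 0.0
```

```bash
python3 - <<'E'
from h import *
T=tool();w=grab_frame('wrist');b=grab_frame('top')
r=lambda h:cv2.inRange(h,(0,150,60),(8,255,255))|cv2.inRange(h,(174,150,60),(180,255,255))
def bl(im):
    k=cv2.connectedComponentsWithStats(r(cv2.cvtColor(im,cv2.COLOR_BGR2HSV)));return [(s,c) for s,c in zip(k[2][1:],k[3][1:]) if s[4]>30]
print(bl(w));print(bl(b))
for s,c in bl(b):
    p=plane('top',(c[0],s[1]+s[3]-.5),.14);o=p[:2]-[.6225,.146];print('low end',p,'own x',.9992*o[0]-.041*o[1])
hsv=cv2.cvtColor(b,cv2.COLOR_BGR2HSV);m=cv2.inRange(hsv,(105,120,40),(125,255,255));k=np.zeros_like(m);k[140:220,320:400]=m[140:220,320:400]
c=blob(k);print(cv2.minAreaRect(c),[plane('top',q,.065)[:2] for q in cv2.boxPoints(cv2.minAreaRect(c))])
print(readout.observe()['force'],T[:3,3])
E
```

```text
[(array([ 302,   95,   30,   88, 2058], dtype=int32), array([316.898 , 135.5165])), (array([147, 169,  32,  14, 347], dtype=int32), array([162.2767, 174.4035]))]
[(array([361, 178,  13,  12, 111], dtype=int32), array([366.964 , 183.4144])), (array([290, 212,   7,  20, 106], dtype=int32), array([293.7642, 221.8491])), (array([545, 224,  19,   4,  48], dtype=int32), array([553.8333, 225.125 ])), (array([182, 298,  51,   3,  65], dtype=int32), array([207.7538, 298.9385]))]
low end [ 0.5741 -0.0519  0.14  ] own x -0.040244908573377175
low end [0.4614 0.1512 0.14  ] own x -0.16118936229284944
low end [ 0.462  -0.5582  0.14  ] own x -0.13148501373445037
low end [0.278  0.3863 0.14  ] own x -0.35411296728994335
((352.49176025390625, 181.36346435546875), (50.032535552978516, 46.32894515991211), 1.3019527196884155) [array([0.5421, 0.0588]), array([0.6803, 0.0535]), array([ 0.6745, -0.0949]), array([ 0.5365, -0.0884])]
[-0.3259  0.7503 -0.1792] [0.471  0.1536 0.2357]
```

```bash
python3 -c "
from workcell import workorder
print(workorder.job_done())"
```

```text
the job is handed in; nothing more can be done
None
```

The job is handed in at about 19 s: the tray stands let go under the chute mouth with all four balls in it, the gate is drawn to its end stop, and the bystanders in view look unmoved; the verdict was not shown.

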